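# Bring the antenna tuner's dial up to its mark and lock it

## Task

The antenna tuner's worn drive has slack, so using the handle on its wheel, held lightly, wind the dial back (anticlockwise) about a quarter turn past the place where its long mark meets the fixed pointer, then come up clockwise until the mark stands on the pointer with all the slack taken up; if you go past it, wind back and come up again. Then let go of the wheel and press the dial-lock lever down until it is firmly tight, with about 10 N at its end and never 20 N. Leave wheel and lever free, and do not disturb the things lying about the tuner.

Things in the scene. Friction and masses are not known exactly. Their poses are not given: they have to be found in the camera images.
- tuner: the antenna tuner, a fixed steel case 240 x 300 x 120 mm, controls on its flat top panel 120 mm up; origin under its middle; x across the 240 mm depth (away from the robot at yaw 0), y along the width, z up. In mm: wheel axis at x 0, y -50; lock axis at x 0, y 10; meter (60 wide, 10 high) at x 68, y 105; terminals 19 high at x 12, y 98 and 130. A window at x -96 shows the rotor's vanes
- wheel_axis (a point): point on the upright axis of the handwheel, 157 mm above the table (37 mm above the panel). The black wheel is 94 mm across its rim, rim top 33 mm above the panel; under it, turning with it, is an aluminium dial 132 mm across, top 10 mm above the panel, with 40 black division lines
- handle_grip (a point): the wheel's upright revolving handle, 16 mm in diameter and 48 mm long, standing on the rim 42 mm from the wheel's axis, from 37 to 85 mm above the panel; it spins freely on its own pin. The point is on its centreline, 71 mm above the panel (14 mm under its top)
- handle: the same handle; origin on its centreline at its lower end. It is thin moulded plastic: the push of both fingers and the side load together must stay under 70 N (a 20 N grip already counts 40)
- dial_mark (a point): the dial's long mark: a black line 2.8 mm wide running out from under the wheel to the dial's edge, much longer than the 5 to 9 mm division lines; the point is on it, 60 mm from the wheel's axis. Seen from above, it lies a quarter turn anticlockwise of the handle
- index (a point): tip of the fixed steel pointer on the panel, just outside the dial on the tuner's +x side, 68 mm from the wheel's axis. The dial is right when the long mark points at it (the handle then stands on the tuner's -y side of the axis)
- rotor (a joint): angle (rad) of the capacitor rotor driven by the wheel, clockwise from above positive, range -2.3 to 1.9; 0 is the setting wanted; starts at 0.6 to 1.4. It stays where it is left; turning it takes about 5 N at the wheel's handle. Dial reading (mark clockwise of the pointer) = rotor + slack
- slack (a joint): where the wheel stands in the drive's slack, in rad: 0 with the slack taken up clockwise (wheel pushing the rotor clockwise), -0.35 with it taken up anticlockwise; between the two the wheel turns with less than 1 N at the handle and the rotor stands still
- lever_axis (a point): middle of the dial lock's level hinge, along the tuner's x, 14 mm above the panel and 77 mm from the wheel's axis on its +y side
- lever_end (a point): centre of the 18 mm ball at the end of the lock's black lever (a 10 mm round bar), 62 mm from the lock's hinge. At the start the lever stands up 13 to 51 degrees above level, leaning to the tuner's +y; it is pressed down, towards level, to lock
- lever: the lock lever, origin on its hinge. Pressed down, it first swings almost freely (1 N or less at the ball) through 0.14 to 0.5 rad, down to somewhere 5 to 23 degrees above level; where it bites differs each time. From there its toe presses up on the dial's rim: about 4 N at the ball at first, over 10 N a few mm further on, and steeper. It stays where it is pushed and then holds the dial
- clamp (a joint): angle (rad) of the lock's brass toe under the dial's rim: 0 while the lever swings free; it rises only after the bite and meets the rim at about 0.03
- plug: a coaxial plug 42 mm long lying on the tuner's panel, bystander; origin on its underside
- key: a telegraph key on a 85 x 130 mm wooden base, bystander beside the tuner
- headset: headphones lying flat, 220 mm across, bystander
- mug: a mug 80 mm wide, 92 mm high, bystander
- driver: a screwdriver 170 mm long lying behind the tuner, bystander

How it is judged (in metres and radians):
On the way, in this order (a step that is already met when the one before it is completed fails the run):
1. the wheel is wound back past the mark so far that the rotor stands well below the setting (value of joint rotor below -0.4 rad), for 0.1 s.
2. the dial is brought up clockwise to the mark with the slack taken up (value of joint rotor between -0.06 and 0.06 rad and value of joint slack above -0.06 rad), for 0.3 s.
3. the lock lever is pushed tight (contact force between anything else and lever above 8.5 N and value of joint clamp above 0.03 rad), for 0.1 s.
At the end, for the whole second after the job is handed in: the rotor within 0.06 rad of the setting with the slack taken up clockwise (slack above -0.06 rad), so that the long mark is on the pointer to within a division; the lock lever, once pushed with at least 8.5 N, left tight with its toe against the dial's rim (clamp above 0.03 rad); nothing moving (all of step 2 and velocity of joint rotor between -0.02 and 0.02 rad/s and angular speed of lever below 0.05 rad/s and value of joint lever below 9 rad and value of joint clamp above 0.03 rad); the robot touches nothing.
It fails at once if more than 20 N on the lock lever (contact force between anything else and lever above 20 N).
It fails at once if over 70 N of squeeze and push together on the wheel's handle (contact force between anything else and handle above 70 N).
It fails at once if a bystander is disturbed (moved over 20 mm) (distance of any of plug, key, headset, mug, driver from where it was at the start of the episode above 0.02 m).
It also fails if it takes over 64 s, if anything falls off the work surface, if the arm or the gripper's body presses on something with over 40 N, if the wrist force passes 120 N, or if a joint passes its speed limit or range.

## Robot

A 6-joint arm with a two-finger parallel gripper is mounted at the origin on the work surface. World frame = base frame: x ahead of the robot, y to its left, z up, the work surface at z = 0. Lengths are in mm, angles in rad, forces in N, time in s.
With the tool pointing down it reaches from about 350 to 975 mm from the base axis. Payload 7.1 kg.
Tool frame: the origin (TCP) lies on the centre line of the jaws, within the pads' length; the fingertips stand 17 mm ahead of it and the grasp point (between the pads) lies 2 mm behind it; z points along the fingers, y is the direction in which the jaws open and shut (so a half turn about z gives the same grasp; the last joint's range is limited). The gripper opens to 88 mm and grips with 3 to 60 N. Pads are 20 mm wide; open, the fingers measure 115 mm over their backs; the gripper's body (75 mm by 178 mm) begins 61 mm behind the grasp point.
Start: joints at [-1.219, 0.423, 1.63, -0, 1.089, -0.019], TCP at [226.492, -582.5, 239.675] pointing down, gripper open.
Joint ranges: [-3, 3], [-0.9, 2.11], [0.09, 2.58], [-1.31, 4.45], [0.11, 2.69], [-2.54, 2.54]. Speed limits (rad/s): [2.39, 2.39, 3.01, 3.14, 3.14, 3.14].

## Interface

Orientations are given as a rotation vector (axis times angle).
In Python, from workcell import ctrl, imaging, workorder gives the robot as it stands. The module is installed in compiled form; this text tells all that it offers.
- The arm moves only by the shell command python3 -m crank 'ROWS' [OPENING]. ROWS is JSON, a list of rows, each an object with "travel": the shift along the tool's x, y, z as a fraction of full scale, a list of three; "turn": the turn about the tool's z as a fraction of full scale. In form: [{"travel": [dx, dy, dz], "turn": turn}, ...]. A call has 1 to 20 rows; each row shifts and turns the pose as measured when the row begins, along the tool's axes as they then stand; what a row does not reach is not made up. Full scale, the value 1, is 5 cm for a shift and 0.1 rad for a turn. A row lasts 1/10 s, in which the tool goes at most 50 mm and 8.59 degrees, less where a joint would pass 70% of its speed; a pose out of reach is approached as far as the arm can. A call with a number of a shift or a turn outside -1 to 1 is refused whole. A call with a gripper value outside its range is refused whole. OPENING is the gripper command: -1 is shut, 1 is fully open, values between are in proportion, set as the call begins (- or left out, the last holds). The fingers move at their own pace and stop on an object; the grip force is fixed at half the most. Time passes only in rows, so rows that do not move let the fingers close. It gives the time, the measured TCP pose, the force and the opening at its end, in the units of the state.
- ctrl.get_obs(): the state, without advancing time (a new reading comes with each control period).
- imaging.get_image(name): name is "scene" or "top" or "wrist"; returns the picture (400x640x3 uint8, blue, green, red); there is no depth.
- imaging.camera_info(name): a dict with "camera_matrix" (3x3 intrinsics, pixels), "k1" (the pictures are not rectified: a ray, as slopes to the right and down, at radius r is drawn at 1 + k1 r^2 times it, then the intrinsics apply), "rvec" (rotation vector, rad) and "tvec" (3), from world to camera coordinates, as OpenCV has them. Camera axes: x right, y down, z forward; pixel columns grow to the right and rows downward; lengths in mm; the calibration is good to about 2 mm. A picture is of the moment at which its call begins: read the wrist's pose just before it. camera_info takes no time and is no camera call; for the wrist camera it gives the pose at the moment of the call.
- workorder.close_job(): hands the job in, once; it reports no verdict.
The state is a dict: "t": time; "qpos": joint angles; "qvel": joint speeds; "joint_torque": joint torques, N m; "ee_pos": TCP position; "orientation": TCP orientation; "ft_force": force on the tool from outside, world axes, zero at the start; "moment": the same for the moment, N m; "width": finger opening in mm.
Only numpy, scipy, OpenCV 4.12 (cv2) and the standard library are available. Lean on these libraries where they do the work, as an engineer would, in place of code of your own. Each camera call takes 0.05 s, during which the arm holds its last target.

## Working session

There is one attempt and no reset: what is moved stays moved. The work goes in short steps, Python scripts to look and compute and a shell command to move; the robot and the scene stay as the last step left them, time stands still between calls to the robot, and variables do not carry over. Pictures are saved under pics/ and viewed, and the job is handed in when it is done.

```bash
mkdir -p pics; ls; python3 - <<'E'
from workcell import ctrl, imaging
import cv2
print(ctrl.get_obs())
for n in ("scene","top","wrist"):
    print(n, imaging.camera_info(n))
    cv2.imwrite(f"pics/{n}0.png", imaging.get_image(n))
E
```

```text
pics
{'t': 0.0, 'qpos': array([-1.21898019e+00,  4.23833534e-01,  1.63066158e+00, -3.82891851e-06,
        1.08864921e+00, -1.89856773e-02]), 'qvel': array([ 1.74341865e-03, -8.92040284e-04,  1.70252894e-05,  3.52715376e-04,
        2.06583198e-03,  9.79399553e-04]), 'joint_torque': array([ 1.17701718e-03, -5.44619465e+01, -2.73670989e+01,  6.45012874e-02,
        2.27942172e-02, -1.11659938e-04]), 'ee_pos': array([ 226.3252788 , -582.01272584,  238.91742521]), 'orientation': array([-3.08624937e+00, -5.78843786e-01,  4.08799305e-04]), 'ft_force': array([-0.18091667,  0.03959121,  0.05749495]), 'moment': array([-0.03364308,  0.00908043,  0.00013514]), 'width': 87.79555523597581}
scene {'camera_matrix': array([[508.90426362,   0.        , 319.00312307],
       [  0.        , 508.90426362, 205.69039469],
       [  0.        ,   0.        ,   1.        ]]), 'k1': -0.06008861119114263, 'rvec': array([ 1.05847639,  2.58757189, -0.84343338]), 'tvec': array([ 373.18561581, -266.83351981, 1846.00493997])}
top {'camera_matrix': array([[482.76173322,   0.        , 320.82713509],
       [  0.        , 482.76173322, 192.09101826],
       [  0.        ,   0.        ,   1.        ]]), 'k1': 0.03307277621148037, 'rvec': array([ 2.12984152, -2.1560595 ,  0.21196211]), 'tvec': array([  49.87997027,  553.46453522, 1147.78297134])}
wrist {'camera_matrix': array([[348.27798579,   0.        , 319.70058204],
       [  0.        , 348.27798579, 198.51284129],
       [  0.        ,   0.        ,   1.        ]]), 'k1': 0.0009993526574548094, 'rvec': array([-2.38958353,  1.63602134,  0.23821658]), 'tvec': array([-624.62265295,  -33.52116958,  392.11440411])}
```

View pics/top0.png

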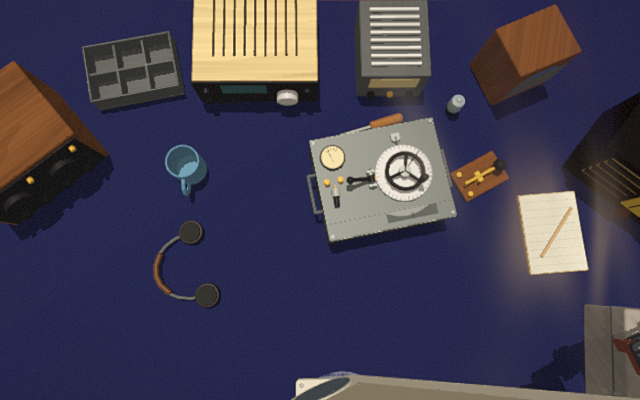

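View pics/scene0.png

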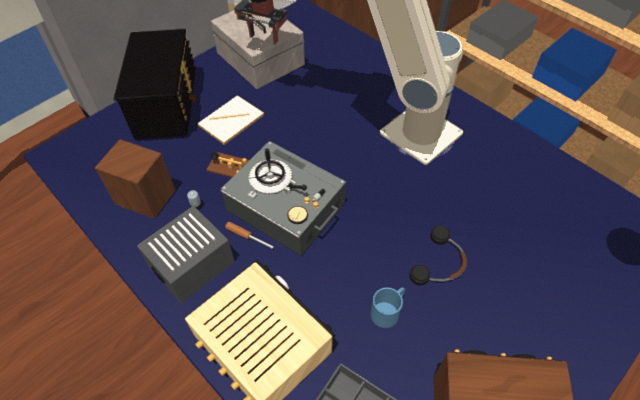

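View pics/wrist0.png

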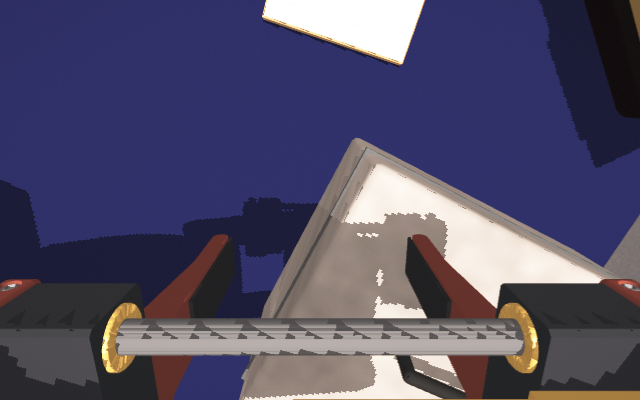

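The top view shows the tuner at about (385,180), with the wheel near (405,170), the lever pointing left to about (350,180), and the key close by on the right.

```bash
python3 - <<'E'
import cv2
i=cv2.imread('pics/top0.png')[110:250,300:520]
cv2.imwrite('pics/top0c.png',cv2.resize(i,None,fx=3.6,fy=3.6,interpolation=cv2.INTER_CUBIC))
i=cv2.imread('pics/scene0.png')[130:260,190:370]
cv2.imwrite('pics/scene0c.png',cv2.resize(i,None,fx=4.4,fy=4.4,interpolation=cv2.INTER_CUBIC))
E
cat > h.py <<'E'
import numpy as np, cv2
from workcell import ctrl, imaging
def P(n):
    c=imaging.camera_info(n); R=cv2.Rodrigues(c['rvec'])[0]; return c,R
def proj(n,pts,c=None):
    c=c or imaging.camera_info(n)
    d=np.array([c['k1'],0,0,0,0.])
    return cv2.projectPoints(np.array(pts,float).reshape(-1,3),c['rvec'],c['tvec'],c['camera_matrix'],d)[0].reshape(-1,2)
def back(n,px,z,c=None):
    c=c or imaging.camera_info(n); R=cv2.Rodrigues(c['rvec'])[0]
    d=np.array([c['k1'],0,0,0,0.])
    u=cv2.undistortPoints(np.array(px,float).reshape(-1,1,2),c['camera_matrix'],d).reshape(-1,2)
    o=-R.T@c['tvec']; out=[]
    for a in u:
        r=R.T@np.array([a[0],a[1],1]); out.append(o+r*(z-o[2])/r[2])
    return np.array(out)
E
```

```text
(no output)
```

View pics/top0c.png

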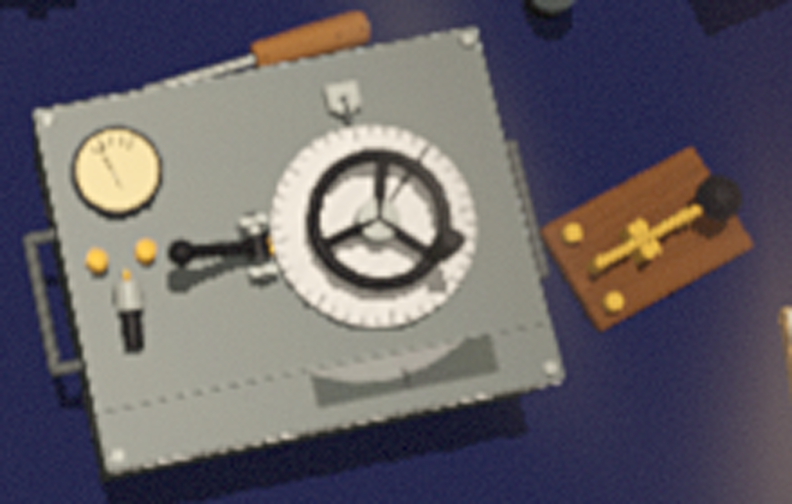

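View pics/scene0c.png

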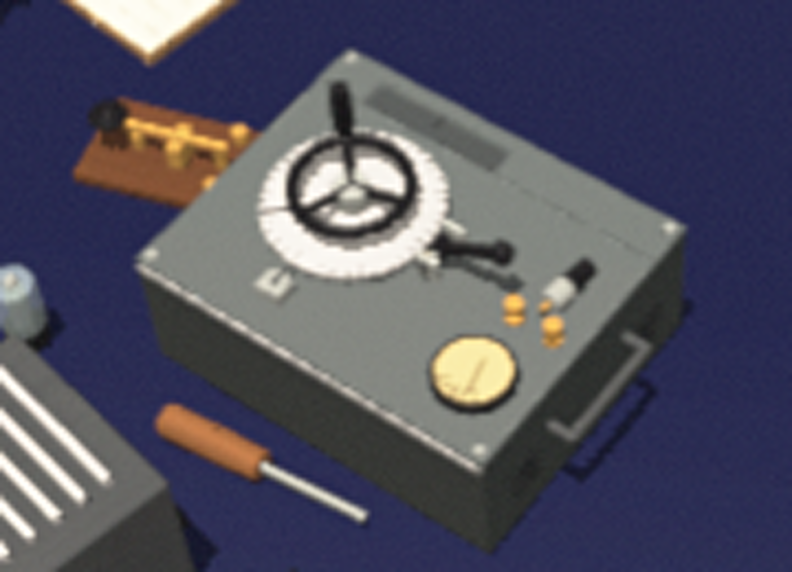

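```bash
python3 - <<'E'
from h import *
from scipy.optimize import least_squares
T=np.array([[38,110],[478,30],[563,382],[107,472],[377,221],[347,120]])/3.6+[300,110]
S=np.array([[485,472],[137,268],[352,48],[686,230]])/4.4+[190,130]
corn=np.array([[120,150,120],[120,-150,120],[-120,-150,120],[-120,150,120],[0,-50,157-4],[68,-50,125]],float)
def W(p,b):
    c,s=np.cos(p[2]),np.sin(p[2]); b=np.atleast_2d(b)
    return np.c_[p[0]+c*b[:,0]-s*b[:,1],p[1]+s*b[:,0]+c*b[:,1],b[:,2]]
ct,cs=imaging.camera_info('top'),imaging.camera_info('scene')
f=lambda p:np.r_[(proj('top',W(p,corn),ct)-T).ravel(),(proj('scene',W(p,corn[:4]),cs)-S).ravel()]
r=least_squares(f,[600,-150,0.2]);p=r.x
print(p,np.round(r.fun.reshape(-1,2),1))
np.save('p.npy',p)
for n,b in dict(axis=[0,-50,157],index=[68,-50,125],lev=[0,27,134]).items(): print(n,W(p,b))
# mark and handle
ax=W(p,[0,-50,0])[0]
m=back('top',np.array([[426,150]])/3.6+[300,110],130,ct)[0]
ht=back('top',np.array([[453,240]])/3.6+[300,110],205,ct)[0]
hs=back('scene',np.array([[340,88]])/4.4+[190,130],205,cs)[0]
hb=back('scene',np.array([[350,172]])/4.4+[190,130],157,cs)[0]
ms=back('scene',np.array([[262,211]])/4.4+[190,130],130,cs)[0]
ball=back('top',np.array([[182,252]])/3.6+[300,110],160,ct)[0]
for q in (m,ms,ht,hs,hb,ball):
    d=q-ax; print(q, np.hypot(*d[:2]), 'ang tuner-frame', np.arctan2(d[1],d[0])-p[2])
E
```

```text
[ 5.75052023e+02 -9.77220504e+01  1.81941956e-01] [[-1.7 -0.3]
 [-0.9 -1. ]
 [-0.3 -1. ]
 [-0.8 -1. ]
 [ 0.4 -1.1]
 [-0.   1.8]
 [-0.6 -2. ]
 [-0.1 -3. ]
 [-0.1 -0.5]
 [ 0.3 -1.1]]
axis [[ 584.09901424 -146.8967589   157.        ]]
index [[ 650.97661783 -134.59285145  125.        ]]
lev [[570.16664845 -71.16770778 134.        ]]
[ 633.46485841 -184.56720943  130.        ] 62.097096651490226 ang tuner-frame -0.8337664791218602
[ 637.27875262 -184.77090814  130.        ] 65.28809810935851 ang tuner-frame -0.8008032532175499
[ 558.20531027 -180.38062846  205.        ] 42.327927259632325 ang tuner-frame -2.4109971211216266
[ 562.41466882 -177.18038348  205.        ] 37.246593859764886 ang tuner-frame -2.3741497118760915
[ 583.37942773 -149.20455497  157.        ] 2.417380285634386 ang tuner-frame -2.0549915023019665
[561.38929817 -21.20225614 160.        ] 127.7295550320867 ang tuner-frame 1.5675999838570511
```

```bash
python3 - <<'E'
from h import *
o=ctrl.get_obs(); c=imaging.camera_info('wrist'); R=cv2.Rodrigues(c['rvec'])[0]
Rt=cv2.Rodrigues(o['orientation'])[0]
print(Rt.T@(-R.T@c['tvec']-o['ee_pos'])); print(Rt.T@R.T); print(Rt)
E
```

```text
[  78.30644957    0.51640243 -145.68145538]
[[-9.25254771e-04 -9.59059645e-01 -2.83202651e-01]
 [ 9.99999569e-01 -8.67536246e-04 -3.29217851e-04]
 [ 7.00509905e-05 -2.83202834e-01  9.59060035e-01]]
[[ 9.32029971e-01  3.62380977e-01 -4.01650523e-04]
 [ 3.62381199e-01 -9.32029353e-01  1.07306466e-03]
 [ 1.45081430e-05 -1.14567902e-03 -9.99999344e-01]]
```

```bash
python3 -m crank '[{"travel":[0.3,-0.17,-0.1],"turn":0},{"travel":[0.6,-0.34,-0.1],"turn":-0.5},{"travel":[0.7,-0.36,-0.1],"turn":-0.5},{"travel":[0.7,-0.32,0],"turn":-0.5},{"travel":[0.7,-0.29,0],"turn":-0.5},{"travel":[0.7,-0.25,0],"turn":-0.5},{"travel":[0.7,-0.22,0],"turn":-0.5},{"travel":[0.7,-0.19,0],"turn":-0.5},{"travel":[0.7,-0.15,0],"turn":-0.5},{"travel":[0.7,-0.12,0],"turn":-0.5},{"travel":[0.7,-0.08,0],"turn":-0.5},{"travel":[0.5,-0.05,0],"turn":-0.5},{"travel":[0,0,0],"turn":0}]' 0.1
```

```text
t: 1.45
ee_pos: [482.9, -230.1, 258.0]
orientation: [-2.796, -1.426, -0.006]
ft_force: [-1.3, 0.7, -0.4]
width: 47.8
```

```bash
cat >> h.py <<'E'
def snap(n,name):
    c=imaging.camera_info(n); im=imaging.get_image(n); cv2.imwrite('pics/'+name,im); np.save('pics/'+name[:-4]+'.npy',np.r_[c['rvec'],c['tvec']]); return c,im
def cam(n,name):
    c=imaging.camera_info(n); v=np.load('pics/'+name+'.npy'); c['rvec']=v[:3];c['tvec']=v[3:];return c
E
python3 - <<'E'
from h import *
snap('wrist','w1.png'); print(ctrl.get_obs()['ee_pos'])
E
```

```text
[ 482.23746724 -231.0447736   257.9953961 ]
```

View pics/w1.png

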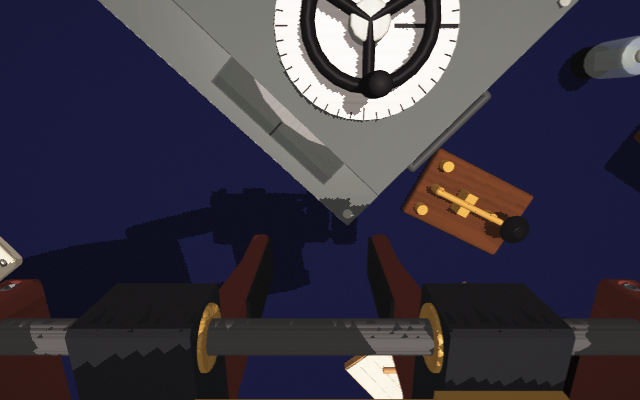

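The wrist view shows the handle's top at (377,84), the long mark at row 25 (columns 405–459), and the tuner's near corner at (350,223).

```bash
python3 - <<'E'
from h import *
c=cam('wrist','w1'); p=np.load('p.npy')
def W(b):
    cc,s=np.cos(p[2]),np.sin(p[2]); return np.array([p[0]+cc*b[0]-s*b[1],p[1]+s*b[0]+cc*b[1],b[2]])
print('corner',back('wrist',[350,223],120,c),W([-120,-150,120]))
h=back('wrist',[377,84],205,c)[0];print('handle',h)
m=back('wrist',[458,25],130,c)[0];print('mark',m)
ax=W([0,-50,157]);print(ax,proj('wrist',[ax],c))
for q in(h,m):
    d=q-ax;print(np.hypot(d[0],d[1]),np.arctan2(d[1],d[0]),np.arctan2(d[1],d[0])-p[2])
E
```

```text
corner [[ 488.52859916 -267.90681545  120.        ]] [ 484.17369534 -266.9589538   120.        ]
handle [ 558.10672738 -180.60613743  205.        ]
mark [ 638.02309603 -185.86363523  130.        ]
[ 584.09901424 -146.8967589   157.        ] [[370.17937277  16.96137997]]
42.566667441610846 -2.2276463605255894 -2.409588316153672
66.5298733446849 -0.6257495337797415 -0.8076914894078241
```

```bash
python3 -m crank '[{"travel":[0.43,0.16,0],"turn":0},{"travel":[0.43,0.16,0],"turn":0},{"travel":[0.43,0.16,0],"turn":0.15},{"travel":[0.43,0.16,0],"turn":0.15},{"travel":[0,0,0],"turn":0},{"travel":[0,0,0],"turn":0}]'
```

```text
t: 2.1
ee_pos: [557.2, -181.6, 258.7]
orientation: [-2.825, -1.368, -0.001]
ft_force: [0.2, 0.1, 0.4]
width: 48.2
```

```bash
python3 -m crank '[{"travel":[0.01,0,0.3],"turn":0},{"travel":[0.01,0,0.4],"turn":0},{"travel":[0,0,0.4],"turn":0},{"travel":[0,0,0.3],"turn":0},{"travel":[0,0,0],"turn":0}]'; python3 -m crank '[{"travel":[0,0,0],"turn":0},{"travel":[0,0,0],"turn":0},{"travel":[0,0,0],"turn":0},{"travel":[0,0,0],"turn":0}]' -0.53
python3 - <<'E'
from h import *
snap('wrist','w2.png')
E
```

```text
t: 2.6
ee_pos: [551.9, -184.0, 183.4]
orientation: [-2.828, -1.36, 0.003]
ft_force: [-0.4, -0.1, 0.8]
width: 48.1
t: 3.0
ee_pos: [551.1, -185.5, 184.3]
orientation: [-2.83, -1.357, 0.002]
ft_force: [1.1, -1.1, -0.6]
width: 22.0
```

View pics/w2.png

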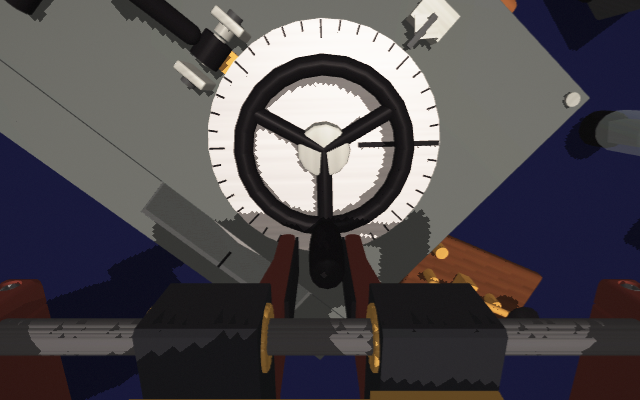

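```bash
python3 -m crank '[{"travel":[0.08,0.02,0],"turn":0},{"travel":[0.08,0.02,0],"turn":0},{"travel":[0,0,0],"turn":0},{"travel":[0,0.05,0],"turn":-0.6},{"travel":[0,0.05,0],"turn":-0.6},{"travel":[0,0.05,0],"turn":-0.6},{"travel":[0,0,0],"turn":0}]'
cat > e.py <<'E'
from h import *
p=np.load('p.npy'); o=ctrl.get_obs()
ax=np.array([584.1,-146.9]); d=o['ee_pos'][:2]-ax
Rt=cv2.Rodrigues(o['orientation'])[0]; yaw=np.arctan2(Rt[1,0],Rt[0,0])
th=np.arctan2(d[1],d[0]); e=(yaw-th-np.pi+np.pi)%(2*np.pi)-np.pi
print('t',round(o['t'],2),'r %.1f'%np.hypot(*d),'theta tuner %.3f'%(th-p[2]),'reading(TCP) %.3f'%-(th-p[2]+np.pi/2),'yaw err %.3f'%e,'z %.1f'%o['ee_pos'][2],'F tool',np.round(Rt.T@o['ft_force'],1),'w %.1f'%o['width'])
E
python3 e.py
```

```text
t: 3.75
ee_pos: [565.1, -183.4, 185.4]
orientation: [-2.69, -1.617, 0.001]
ft_force: [0.1, -0.5, -1.2]
width: 20.6
t 3.75 r 41.1 theta tuner -2.232 reading(TCP) 0.661 yaw err -0.009 z 185.4 F tool [-0.4  0.4  1.2] w 20.6
```

```bash
python3 -m crank '[{"travel":[0,0.05,0],"turn":-0.6},{"travel":[0,0.05,0],"turn":-0.6},{"travel":[0,0.05,0],"turn":-0.6},{"travel":[0,0.05,0],"turn":-0.6},{"travel":[0,0.05,0],"turn":-0.6},{"travel":[0,0.05,0],"turn":-0.6},{"travel":[0,0.05,0],"turn":-0.6},{"travel":[0,0.05,0],"turn":-0.6},{"travel":[0,0.05,0],"turn":-0.6},{"travel":[0,0,0],"turn":0}]'
python3 e.py
```

```text
t: 4.75
ee_pos: [575.2, -184.8, 184.3]
orientation: [-2.137, -2.265, 0.021]
ft_force: [0.1, -1.0, -0.1]
width: 20.8
t 4.75 r 38.9 theta tuner -1.983 reading(TCP) 0.412 yaw err 0.288 z 184.3 F tool [-1.   0.   0.1] w 20.8
```

```bash
python3 - <<'E'
from h import *
snap('wrist','w3.png')
E
```

```text
(no output)
```

View pics/w3.png

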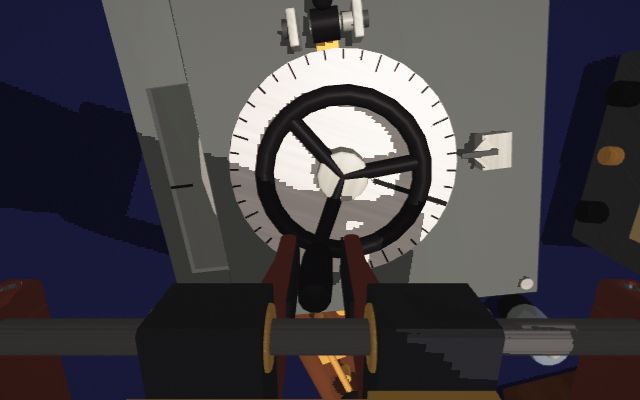

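```bash
python3 -m crank '[{"travel":[-0.03,0.09,0],"turn":-0.2},{"travel":[-0.03,0.09,0],"turn":-0.2},{"travel":[-0.03,0.09,0],"turn":-0.2},{"travel":[0,0.09,0],"turn":-0.2},{"travel":[0,0.09,0],"turn":-0.2},{"travel":[0,0,0],"turn":0}]'
python3 e.py
```

```text
t: 5.4
ee_pos: [594.0, -187.2, 183.6]
orientation: [-2.023, -2.355, 0.029]
ft_force: [-0.3, -0.3, -0.0]
width: 20.6
t 5.4 r 41.5 theta tuner -1.511 reading(TCP) -0.060 yaw err -0.090 z 183.6 F tool [-0.2 -0.3  0. ] w 20.6
```

```bash
python3 -m crank '[{"travel":[0,0.065,0],"turn":-0.8},{"travel":[0,0.065,0],"turn":-0.8},{"travel":[0,0.065,0],"turn":-0.7},{"travel":[0,0.065,0],"turn":-0.7},{"travel":[0,0.065,0],"turn":-0.6},{"travel":[0,0.065,0],"turn":-0.6},{"travel":[0,0.065,0],"turn":-0.6},{"travel":[0,0.065,0],"turn":-0.6},{"travel":[0,0,0],"turn":0}]'
python3 e.py
```

```text
t: 6.3
ee_pos: [612.6, -179.5, 183.2]
orientation: [-1.304, -2.804, 0.024]
ft_force: [-1.2, -1.0, 0.1]
width: 20.7
t 6.3 r 43.3 theta tuner -1.035 reading(TCP) -0.536 yaw err -0.018 z 183.2 F tool [ 0.  -1.5 -0.1] w 20.7
```

```bash
python3 -m crank '[{"travel":[0.02,0.065,0],"turn":-0.6},{"travel":[0.02,0.065,0],"turn":-0.6},{"travel":[0,0.065,0],"turn":-0.6},{"travel":[0,0.065,0],"turn":-0.6},{"travel":[0,0.065,0],"turn":-0.6},{"travel":[0,0.065,0],"turn":-0.6},{"travel":[0,0.065,0],"turn":-0.6},{"travel":[0,0.065,0],"turn":-0.6},{"travel":[0,0.065,0],"turn":-0.6},{"travel":[0,0.065,0],"turn":-0.6},{"travel":[0,0.065,0],"turn":-0.6},{"travel":[0,0.065,0],"turn":-0.6},{"travel":[0,0,0],"turn":0}]'
python3 e.py; python3 - <<'E'
from h import *
snap('wrist','w4.png')
E
```

```text
t: 7.6
ee_pos: [630.0, -155.7, 183.3]
orientation: [-0.241, -3.085, 0.021]
ft_force: [0.1, -0.0, 0.3]
width: 20.8
t 7.6 r 46.8 theta tuner -0.371 reading(TCP) -1.200 yaw err 0.033 z 183.3 F tool [-0.1 -0.  -0.4] w 20.8
```

View pics/w4.png

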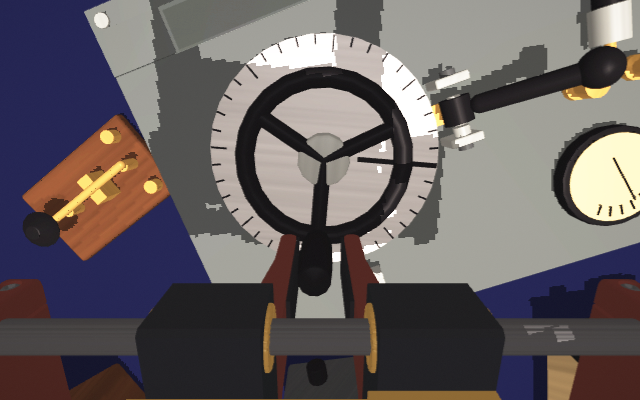

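```bash
cat > m.py <<'E'
import sys
from h import *
# usage: m.py imgname hubx huby markx marky
n=sys.argv[1]; v=list(map(float,sys.argv[2:]))
c=cam('wrist',n); p=np.load('p.npy'); ax=np.array([584.1,-146.9])
h=back('wrist',v[:2],155,c)[0]; m=back('wrist',v[2:4],130,c)[0]
print('hub',h,'mark',m)
for a in (ax,h[:2]):
    d=m[:2]-a; print('r %.1f reading %.3f'%(np.hypot(*d),-((np.arctan2(d[1],d[0])-p[2]+np.pi)%(2*np.pi)-np.pi)))
E
python3 m.py w4 323 158 437 165; python3 m.py w3 343 172 446 203;python3 m.py w2 324 149 438 144
```

```text
hub [ 582.93692838 -147.27870362  155.        ] mark [600.20571359 -83.11618334 130.        ]
r 65.8 reading -1.142
r 66.4 reading -1.126
hub [ 584.67285796 -143.94747469  155.        ] mark [ 648.3825433  -163.79818146  130.        ]
r 66.5 reading 0.439
r 66.7 reading 0.484
hub [ 585.95074401 -146.4807166   155.        ] mark [ 636.39282229 -188.04152869  130.        ]
r 66.5 reading 0.849
r 65.4 reading 0.871
```

```bash
python3 -m crank '[{"travel":[0.03,-0.055,0],"turn":0.6},{"travel":[0.03,-0.055,0],"turn":0.6},{"travel":[0.01,-0.055,0],"turn":0.6},{"travel":[0,-0.055,0],"turn":0.6},{"travel":[0,-0.055,0],"turn":0.6},{"travel":[0,-0.055,0],"turn":0.6},{"travel":[0,-0.06,0],"turn":0.6},{"travel":[0,-0.06,0],"turn":0.6},{"travel":[0,-0.06,0],"turn":0.6},{"travel":[0,-0.06,0],"turn":0.6},{"travel":[0,0,0],"turn":0}]'
python3 e.py
```

```text
t: 8.75
ee_pos: [618.6, -174.8, 183.4]
orientation: [-1.234, -2.852, 0.02]
ft_force: [0.5, -0.4, 0.7]
width: 20.9
t 8.75 r 44.4 theta tuner -0.862 reading(TCP) -0.709 yaw err -0.138 z 183.4 F tool [-0.6  0.1 -0.7] w 20.9
```

```bash
python3 -m crank '[{"travel":[0.02,-0.08,0],"turn":0.3},{"travel":[0.02,-0.08,0],"turn":0.3},{"travel":[0.02,-0.08,0],"turn":0.4},{"travel":[0,-0.08,0],"turn":0.5},{"travel":[0,-0.08,0],"turn":0.6},{"travel":[0,0,0],"turn":0}]'
python3 e.py
```

```text
t: 9.35
ee_pos: [605.7, -182.0, 183.5]
orientation: [-1.552, -2.704, 0.01]
ft_force: [0.4, 0.4, -0.1]
width: 20.4
t 9.35 r 41.2 theta tuner -1.201 reading(TCP) -0.370 yaw err -0.023 z 183.5 F tool [0.2 0.6 0.1] w 20.4
```

```bash
python3 -m crank '[{"travel":[0,-0.07,0],"turn":0.5},{"travel":[0,-0.07,0],"turn":0.5},{"travel":[0,-0.07,0],"turn":0.5},{"travel":[0,-0.06,0],"turn":0.5},{"travel":[0,0,0],"turn":0}]'
python3 e.py; python3 - <<'E'
from h import *
c,im=snap('wrist','w5.png')
cv2.imwrite('pics/w5c.png',cv2.resize(im[0:260,200:520],None,fx=2.3,fy=2.3,interpolation=cv2.INTER_CUBIC))
E
```

```text
t: 9.85
ee_pos: [597.0, -186.5, 183.5]
orientation: [-1.823, -2.536, 0.004]
ft_force: [0.7, -0.3, -1.0]
width: 20.8
t 9.85 r 41.6 theta tuner -1.438 reading(TCP) -0.133 yaw err 0.009 z 183.5 F tool [-0.5  0.6  1. ] w 20.8
```

View pics/w5c.png

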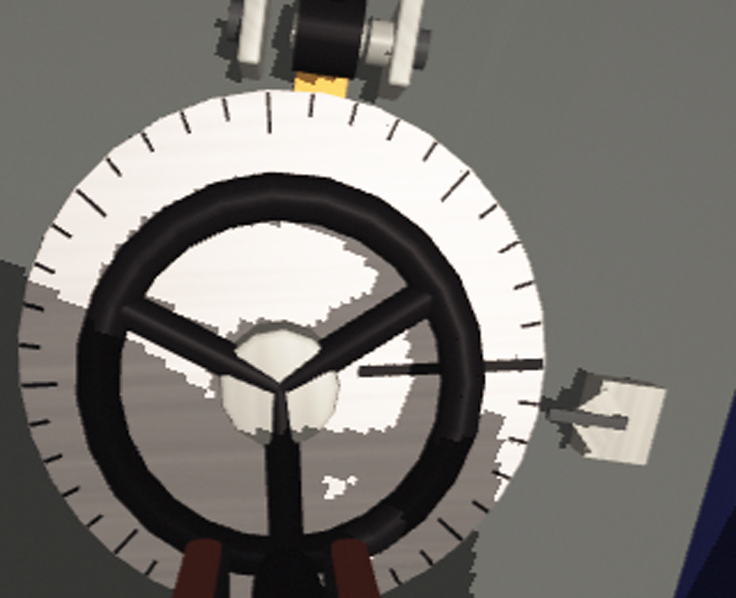

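```bash
python3 -m crank '[{"travel":[0,-0.06,0],"turn":0.5},{"travel":[0,-0.06,0],"turn":0.5},{"travel":[0,0,0],"turn":0.2},{"travel":[0,0,0],"turn":0}]'
python3 e.py; python3 - <<'E'
from h import *
c,im=snap('wrist','w6.png')
cv2.imwrite('pics/w6c.png',cv2.resize(im[0:260,200:520],None,fx=2.3,fy=2.3,interpolation=cv2.INTER_CUBIC))
E
```

```text
t: 10.3
ee_pos: [592.8, -188.0, 183.7]
orientation: [-1.969, -2.428, 0.003]
ft_force: [1.2, 0.3, -0.4]
width: 20.6
t 10.3 r 42.0 theta tuner -1.543 reading(TCP) -0.027 yaw err -0.002 z 183.7 F tool [-0.   1.2  0.4] w 20.6
```

View pics/w6c.png

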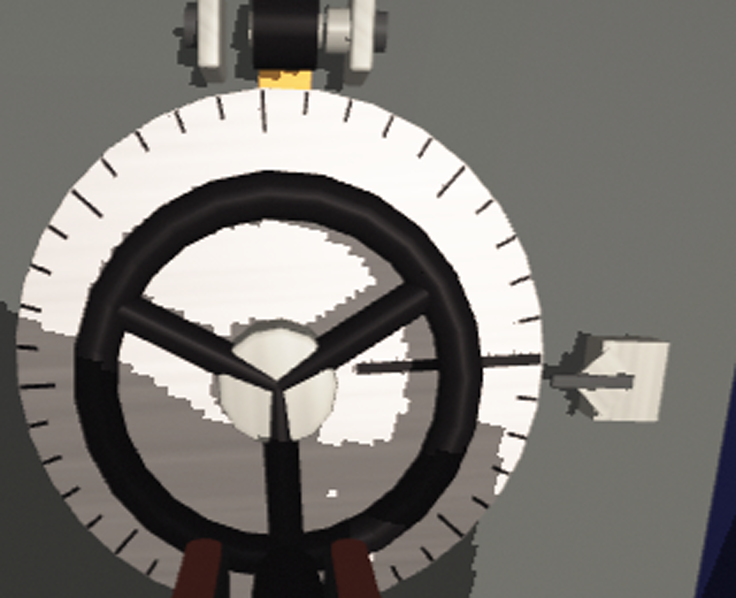

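```bash
python3 -m crank '[{"travel":[0,-0.05,0],"turn":0.4},{"travel":[0,0,0],"turn":0},{"travel":[0,0,0],"turn":0}]'
python3 e.py; python3 - <<'E'
from h import *
c,im=snap('wrist','w7.png')
cv2.imwrite('pics/w7c.png',cv2.resize(im[90:210,300:520],None,fx=3.6,fy=3.6,interpolation=cv2.INTER_CUBIC))
E
```

```text
t: 10.65
ee_pos: [591.2, -188.5, 183.8]
orientation: [-2.014, -2.393, 0.003]
ft_force: [1.9, 0.2, -0.3]
width: 20.5
t 10.65 r 42.2 theta tuner -1.585 reading(TCP) 0.014 yaw err 0.003 z 183.8 F tool [-0.2  1.9  0.3] w 20.5
```

View pics/w7c.png

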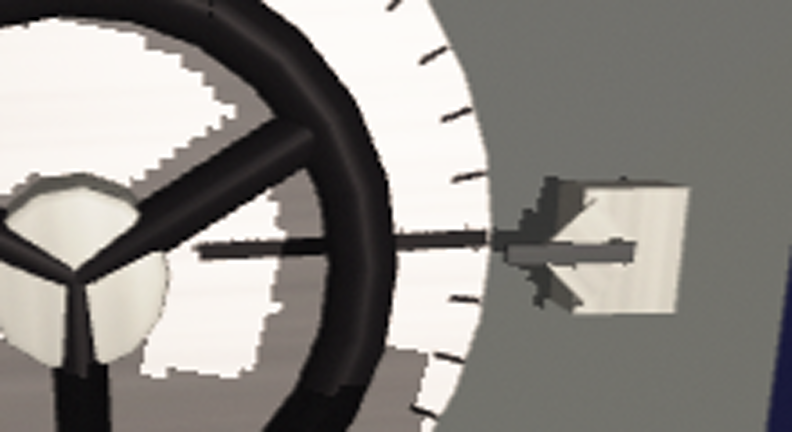

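```bash
python3 -m crank '[{"travel":[0,-0.04,0],"turn":0.3},{"travel":[0,0,0],"turn":0},{"travel":[0,0,0],"turn":0}]'
python3 e.py; python3 - <<'E'
from h import *
c,im=snap('wrist','w8.png')
p=np.load('p.npy')
cv2.imwrite('pics/w8c.png',cv2.resize(im[90:210,300:520],None,fx=3.6,fy=3.6,interpolation=cv2.INTER_CUBIC))
cc,s=np.cos(p[2]),np.sin(p[2])
for dx in(0,68,90):
  for z in (125,130):
    q=[p[0]+cc*dx+s*50,p[1]+s*dx-cc*50,z]; print(dx,z,(proj('wrist',[q],c)-[300,90])*3.6)
E
```

```text
t: 11.0
ee_pos: [589.9, -188.9, 183.9]
orientation: [-2.052, -2.362, 0.002]
ft_force: [2.4, 0.8, -0.8]
width: 20.8
t 11.0 r 42.4 theta tuner -1.616 reading(TCP) 0.046 yaw err 0.004 z 183.9 F tool [0.5 2.5 0.8] w 20.8
0 125 [[ 71.2720269  245.02228347]]
0 130 [[ 70.97023372 250.06232009]]
68 125 [[486.40564701 228.13520582]]
68 130 [[496.06429506 232.80654122]]
90 125 [[622.01387519 222.6119273 ]]
90 130 [[634.95933988 227.16139036]]
```

View pics/w8c.png

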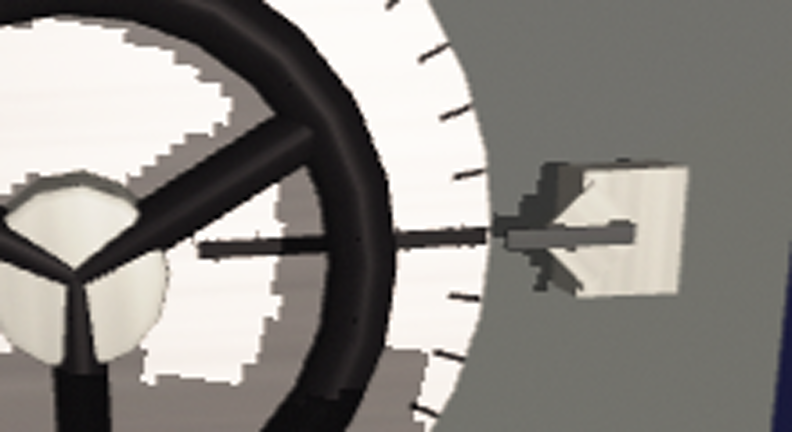

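```bash
python3 -m crank '[{"travel":[0,0.02,0],"turn":0},{"travel":[0,0,0],"turn":0},{"travel":[0,0,0],"turn":0},{"travel":[0,0,0],"turn":0}]' 0.2
python3 e.py; python3 -m crank '[{"travel":[0.02,0,-0.2],"turn":0},{"travel":[0,0,-0.4],"turn":0},{"travel":[0,0,-0.4],"turn":0},{"travel":[0,0,-0.4],"turn":0},{"travel":[0,0,-0.3],"turn":0},{"travel":[0,0,0],"turn":0}]'
python3 e.py; python3 - <<'E'
from h import *
c,im=snap('wrist','w9.png')
cv2.imwrite('pics/w9c.png',cv2.resize(im[100:400,180:520],None,fx=2.0,fy=2.0,interpolation=cv2.INTER_CUBIC))
E
```

```text
t: 11.45
ee_pos: [589.5, -188.9, 183.8]
orientation: [-2.049, -2.36, 0.005]
ft_force: [-0.4, -0.6, -0.6]
width: 49.1
t 11.45 r 42.3 theta tuner -1.624 reading(TCP) 0.053 yaw err 0.012 z 183.8 F tool [-0.5 -0.5  0.6] w 49.1
t: 12.05
ee_pos: [590.1, -188.3, 274.7]
orientation: [-2.049, -2.36, 0.006]
ft_force: [0.5, 0.3, -0.3]
width: 52.4
t 12.05 r 41.8 theta tuner -1.608 reading(TCP) 0.037 yaw err -0.004 z 274.7 F tool [0.2 0.6 0.3] w 52.4
```

View pics/w9.png

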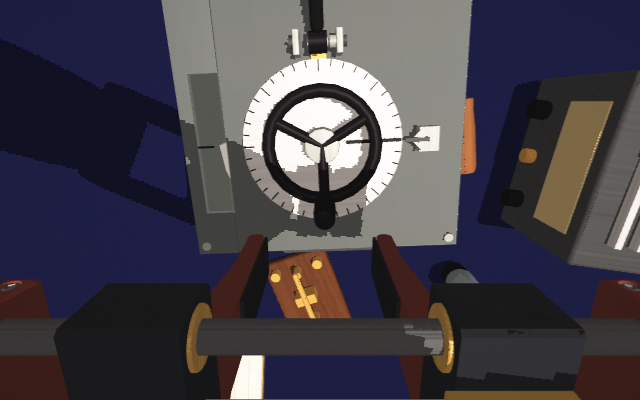

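```bash
python3 -m crank '[{"travel":[0.4,0,0],"turn":0},{"travel":[0.6,0,0],"turn":0},{"travel":[0.6,0,0],"turn":0},{"travel":[0.4,0,0],"turn":0},{"travel":[0,0,0],"turn":0},{"travel":[0,0,0],"turn":0}]' -1
python3 - <<'E'
from h import *
c,im=snap('wrist','w10.png')
E
```

```text
t: 12.7
ee_pos: [570.8, -81.5, 269.6]
orientation: [-2.043, -2.352, 0.012]
ft_force: [-0.0, 0.7, -0.4]
width: 8.1
```

View pics/w10.png

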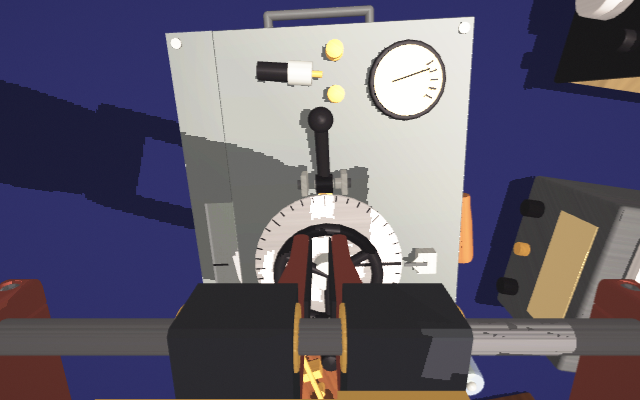

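The ball is at (320,120), the hinge at (323,185), and the plug at (288,72).

```bash
python3 - <<'E'
from h import *
from scipy.optimize import least_squares
cs={'wrist':cam('wrist','w10'),'top':imaging.camera_info('top'),'scene':imaging.camera_info('scene')}
px={'wrist':[320,120],'top':[300+182/3.6,110+252/3.6],'scene':[190+505/4.4,130+252/4.4]}
w={'wrist':1,'top':2,'scene':2}
p=np.load('p.npy')
def W(b):
    cc,s=np.cos(p[2]),np.sin(p[2]); return np.array([p[0]+cc*b[0]-s*b[1],p[1]+s*b[0]+cc*b[1],b[2]])
f=lambda q:np.r_[tuple(w[n]*(proj(n,[q],cs[n])[0]-px[n]) for n in cs)]
r=least_squares(f,[561,-21,160]);print('tri',r.x,r.fun)
g=lambda a:f(W([0,27+62*np.cos(a[0]),134+62*np.sin(a[0])]))
r=least_squares(g,[.3]);a=r.x[0];print('alpha',np.degrees(a),W([0,27+62*np.cos(a),134+62*np.sin(a)]),r.fun)
E
```

```text
tri [560.29395836 -19.92639763 164.14173849] [-0.3081417  -0.03803499 -0.7983704   0.24541365 -1.3974748  -0.1463336 ]
alpha 31.890889081915375 [560.64171352 -19.39514483 166.75480636] [ 0.201864   -0.54291847 -1.08378781 -0.51236058 -1.38579474 -0.90582047]
```

```bash
python3 -m crank '[{"travel":[0.5,-0.01,0],"turn":0},{"travel":[0.5,-0.01,0.1],"turn":0},{"travel":[0.33,-0.01,0.3],"turn":0},{"travel":[0,0,0.4],"turn":0},{"travel":[0,0,0.3],"turn":0},{"travel":[0,0,0.1],"turn":0},{"travel":[0,0,0],"turn":0},{"travel":[0,0,0],"turn":0}]'
```

```text
t: 13.55
ee_pos: [559.5, -18.5, 207.7]
orientation: [-2.053, -2.344, 0.013]
ft_force: [0.3, -0.1, -0.3]
width: 0.2
```

```bash
python3 -m crank '[{"travel":[0.04,0,0.15],"turn":0},{"travel":[0,0,0.15],"turn":0},{"travel":[0,0,0.03],"turn":0},{"travel":[0,0,0.03],"turn":0}]';  python3 -m crank '[{"travel":[0,0,0.03],"turn":0},{"travel":[0,0,0.03],"turn":0}]'; python3 -m crank '[{"travel":[0,0,0.03],"turn":0}]'
```

```text
t: 13.95
ee_pos: [560.1, -16.9, 190.1]
orientation: [-2.056, -2.345, 0.01]
ft_force: [0.1, 1.0, -0.1]
width: 0.4
t: 14.15
ee_pos: [560.2, -16.7, 187.1]
orientation: [-2.056, -2.345, 0.009]
ft_force: [-0.1, 0.9, 0.5]
width: 0.8
t: 14.25
ee_pos: [560.2, -16.7, 185.7]
orientation: [-2.056, -2.345, 0.009]
ft_force: [0.5, 0.4, -0.4]
width: 0.7
```

Just under 1.5 mm per row; I'll continue in pairs and watch the force.

```bash
for i in 1; do python3 -m crank '[{"travel":[0,0,0.03],"turn":0},{"travel":[0,0,0.03],"turn":0}]'; done;  python3 -m crank '[{"travel":[0,0,0.03],"turn":0}]'|grep -E 'pos|force'; python3 -m crank '[{"travel":[0,0,0.03],"turn":0}]'|grep -E 'pos|force'; python3 -m crank '[{"travel":[0,0,0.03],"turn":0}]'|grep -E 'pos|force'
```

```text
t: 14.45
ee_pos: [560.3, -16.6, 182.6]
orientation: [-2.056, -2.346, 0.009]
ft_force: [-0.9, -0.4, 0.6]
width: 0.4
ee_pos: [560.3, -16.6, 181.0]
ft_force: [-0.2, -0.7, 0.0]
ee_pos: [560.3, -16.6, 179.3]
ft_force: [-0.0, 0.2, 0.2]
ee_pos: [560.3, -16.6, 177.7]
ft_force: [1.1, 0.1, 0.4]
```

```bash
for i in 1 ; do python3 -m crank '[{"travel":[0,0,0.03],"turn":0}]'|grep -E 'pos|force'; python3 -m crank '[{"travel":[0,0,0.03],"turn":0}]'|grep -E 'pos|force'; done
python3 - <<'E'
from h import *
c,im=snap('scene','s11.png')
cv2.imwrite('pics/s11c.png',cv2.resize(im[130:260,190:370],None,fx=4.4,fy=4.4,interpolation=cv2.INTER_CUBIC))
E
```

```text
ee_pos: [560.2, -16.6, 176.0]
ft_force: [-0.4, -0.0, 0.0]
ee_pos: [560.2, -16.6, 174.4]
ft_force: [0.2, 0.6, 0.3]
```

View pics/s11c.png

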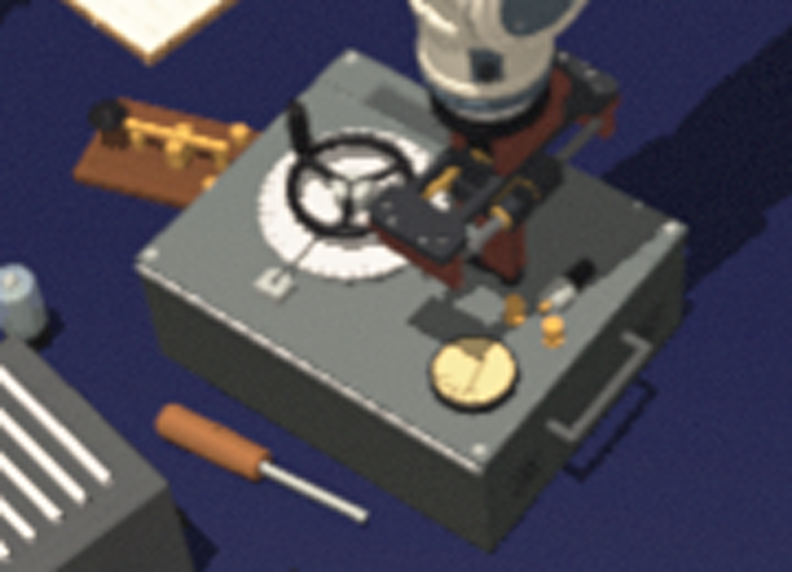

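```bash
C(){ grep -E 'pos|force'; }; python3 -m crank '[{"travel":[0,0,0.03],"turn":0}]'|C; python3 -m crank '[{"travel":[0,0,0.03],"turn":0}]'|C;python3 -m crank '[{"travel":[0,0,0.03],"turn":0}]'|C
```

```text
ee_pos: [560.1, -16.6, 172.7]
ft_force: [-0.1, 0.4, 0.0]
ee_pos: [560.1, -16.6, 171.0]
ft_force: [-0.4, 0.4, 0.6]
ee_pos: [560.0, -16.5, 169.4]
ft_force: [-0.5, 0.5, -0.2]
```

```bash
python3 - <<'E'
from h import *
c,im=snap('wrist','w12.png')
cv2.imwrite('pics/w12c.png',cv2.resize(im[100:300,200:460],None,fx=3,fy=3,interpolation=cv2.INTER_CUBIC))
E
```

```text
(no output)
```

View pics/w12c.png

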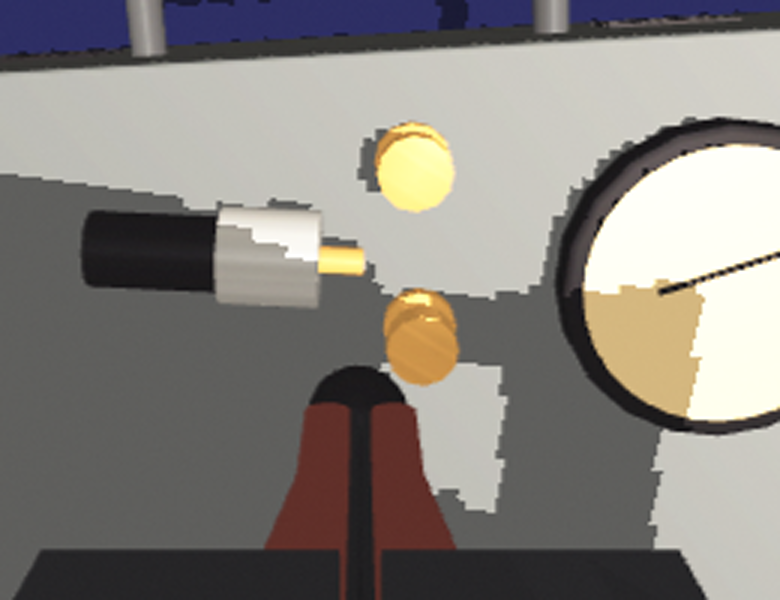

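```bash
C(){ grep -E 'pos|force'; }; python3 -m crank '[{"travel":[0.01,0,0.02],"turn":0}]'|C; python3 -m crank '[{"travel":[0.01,0,0.02],"turn":0}]'|C
```

```text
ee_pos: [559.9, -16.2, 168.2]
ft_force: [0.5, -2.0, 3.3]
ee_pos: [560.1, -15.9, 167.4]
ft_force: [0.1, -2.0, 3.7]
```

```bash
C(){ grep -E 'pos|force'; }; python3 -m crank '[{"travel":[0.01,0,0.02],"turn":0}]'|C; python3 -m crank '[{"travel":[0,0,0.02],"turn":0}]'|C
```

```text
ee_pos: [560.2, -15.7, 166.7]
ft_force: [-1.2, -2.4, 4.4]
ee_pos: [560.2, -15.6, 165.9]
ft_force: [-1.1, 0.2, 5.4]
```

```bash
C(){ grep -E 'pos|force'; }; python3 -m crank '[{"travel":[0,0,0.02],"turn":0}]'|C; python3 -m crank '[{"travel":[0,0,0.02],"turn":0}]'|C
```

```text
ee_pos: [560.3, -15.5, 165.2]
ft_force: [-2.3, -0.8, 6.8]
ee_pos: [560.4, -15.4, 164.7]
ft_force: [-1.7, -1.3, 8.9]
```

```bash
C(){ grep -E 'pos|force'; }; python3 -m crank '[{"travel":[0,0,0.025],"turn":0}]'|C
```

```text
ee_pos: [560.5, -15.2, 164.2]
ft_force: [-2.6, -0.7, 8.8]
```

```bash
C(){ grep -E 'pos|force'; }; python3 -m crank '[{"travel":[0,0,0.025],"turn":0}]'|C
```

```text
ee_pos: [560.6, -15.1, 163.7]
ft_force: [-3.6, -1.1, 10.3]
```

```bash
C(){ grep -E 'pos|force'; }; python3 -m crank '[{"travel":[0,0,0.028],"turn":0}]'|C
```

```text
ee_pos: [560.8, -15.0, 163.2]
ft_force: [-4.2, -0.0, 11.8]
```

```bash
C(){ grep -E 'pos|force'; }; python3 -m crank '[{"travel":[0,0,0.028],"turn":0}]'|C
```

```text
ee_pos: [560.8, -14.9, 162.9]
ft_force: [-3.9, -0.8, 13.9]
```

```bash
python3 -m crank '[{"travel":[0,0,-0.05],"turn":0},{"travel":[0,0,-0.2],"turn":0},{"travel":[0,0,-0.5],"turn":0},{"travel":[0,0,-0.6],"turn":0},{"travel":[0,0,-0.6],"turn":0},{"travel":[-0.4,0,-0.3],"turn":0},{"travel":[-0.6,0,0],"turn":0},{"travel":[-0.3,0,0],"turn":0},{"travel":[0,0,0],"turn":0},{"travel":[0,0,0],"turn":0}]'
python3 - <<'E'
from h import *
c,im=snap('wrist','w13.png')
cv2.imwrite('pics/w13c.png',cv2.resize(im[0:290,160:500],None,fx=2.3,fy=2.0,interpolation=cv2.INTER_CUBIC))
E
```

```text
t: 17.35
ee_pos: [570.6, -80.1, 280.4]
orientation: [-2.056, -2.346, 0.003]
ft_force: [0.6, -0.3, -0.5]
width: 0.5
```

View pics/w13.png

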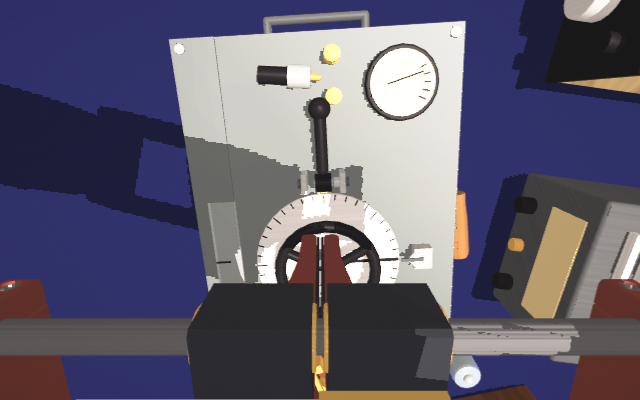

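The lever is down, with the ball at (319,108). I'll look at the mark once more from over the wheel.

```bash
python3 -m crank '[{"travel":[-0.5,0,0],"turn":0},{"travel":[-0.6,0,0],"turn":0},{"travel":[-0.6,0,0],"turn":0},{"travel":[-0.4,0,0],"turn":0},{"travel":[0,0,0],"turn":0},{"travel":[0,0,0],"turn":0}]'
python3 - <<'E'
from h import *
c,im=snap('wrist','w14.png')
cv2.imwrite('pics/w14c.png',cv2.resize(im[60:220,260:460],None,fx=3.7,fy=3.7,interpolation=cv2.INTER_CUBIC))
im=cv2.imread('pics/w9.png')
cv2.imwrite('pics/w9c.png',cv2.resize(im[60:220,260:460],None,fx=3.7,fy=3.7,interpolation=cv2.INTER_CUBIC))
E
```

```text
t: 18.0
ee_pos: [583.6, -180.0, 275.0]
orientation: [-2.043, -2.346, 0.006]
ft_force: [0.5, 0.3, -0.6]
width: 0.7
```

View pics/w14c.png

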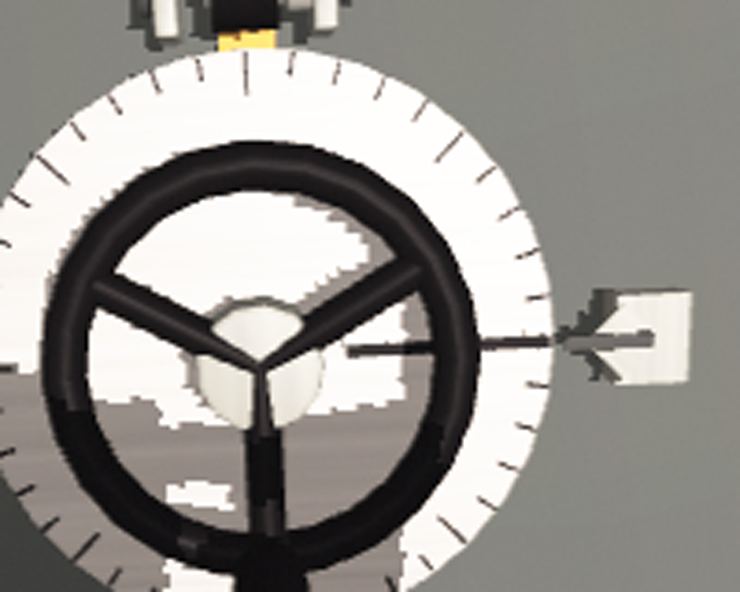

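View pics/w9c.png

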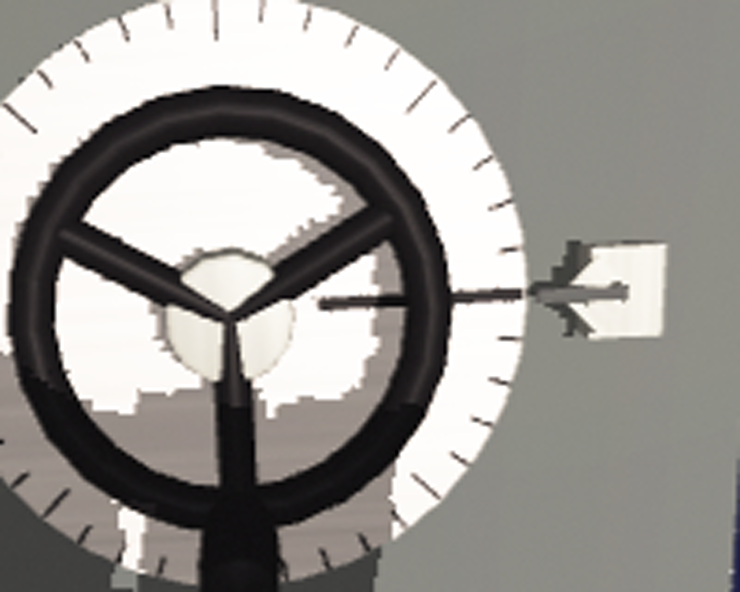

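The mark meets the pointer and hasn't moved since before locking. I'll open the fingers and hand in.

```bash
python3 -m crank '[{"travel":[0,0,-0.3],"turn":0},{"travel":[0,0,0],"turn":0},{"travel":[0,0,0],"turn":0},{"travel":[0,0,0],"turn":0},{"travel":[0,0,0],"turn":0}]' 0; python3 -c "
from workcell import workorder
print(workorder.close_job())"
```

```text
t: 18.55
ee_pos: [584.1, -176.2, 292.1]
orientation: [-2.038, -2.351, 0.005]
ft_force: [-0.4, -0.6, -0.7]
width: 36.8
the job is handed in; nothing more can be done
None
```

I set the dial to the pointer, locked it and handed the job in at 18.6 s; no verdict was reported.

- **Winding:** I held the handle loosely between fingers set about 21 mm apart, with no squeeze. I wound the dial back to a reading of about −1.13 rad, which puts the rotor near −0.78. I then came up clockwise in shrinking steps, without going past the mark, until it stood on the pointer.
- **Locking:** I let go of the wheel and pressed the lever ball down with closed fingertips. It began to bite at about 3 to 4 N. I stopped at 13.9 N vertical, about 14.5 N in all, which is more than the 10 N you asked for but well under 20 N.

**Last checks:**
- The mark lined up with the pointer to about 0.01 rad by eye, and the before and after pictures show it unmoved by locking.
- The lever was down and the arm stood clear of the tuner.
- The plug looked unmoved in the last wrist pictures. I did not measure any of the bystanders or check the headset and mug again.
- I could not read the slack or the lock's toe directly. The slack is inferred from pushing clockwise all the way, and the tightness from the force at the ball.

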